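# Clamp a round plaster mould, a quarter turn a screw

### The job

Clamp the round plaster mould shut for casting: starting with the first square-headed screw clockwise from the handle tongue and going round clockwise, turn each of the three screws clockwise until you feel it bite and then exactly one quarter turn more, finishing one before you start the next. Over-tightening crushes the plaster, so do not go beyond the quarter turn, do not lean on the mould, and leave the other things on the table where they are.

Things in the scene. Friction and masses are not known exactly. Their poses are not given: they have to be found in the camera images.
- mould: Aluminium clamping frame of a round plaster mould, fixed to the table: a 180 mm disc with three brackets (arm tops 62 mm above the table) and one flat handle tongue, 32 mm wide, that sticks out 150 mm from the centre. Origin: centre of its underside, on the table; its -x axis points along the tongue, z up.
- upper_half: Upper half of the plaster mould: loose white disc, 164 mm across, 18 mm thick, lying on the lower half under the bracket arms, with a pouring cup in its middle (top 50 mm above the table). Origin: centre of its underside, 24 mm above the table. Too much clamping crushes it.
- head_1 (a point): Centre of the steel head of clamp screw 1, the first one clockwise from the handle tongue, seen from above; 74 mm from the mould's centre. Head: 24 mm square, 26 mm tall, 80 to 106 mm above the table, on a thin shank; below it a round collar up to 69 mm. z up along the screw, x and y square to the side faces. Clockwise from above tightens; its height stays the same. It stays where it is left.
- foot_1: Sprung foot, 20 mm wide, under screw 1; origin on the screw's axis, 62 mm up. Screw 1 first turns loosely (0.03 N m) for an unknown 0.2 to 1.5 rad, then bites: the turning moment jumps to about 0.6 N m (some 0.2 N m remains on stopping) and stays so; grip firmly, with 60 N or more. From the bite the foot presses 8 N per rad, 12.5 N at a quarter turn. Turning back does not relieve an over-tightened screw.
- head_2 (a point): Centre of the steel head of clamp screw 2, the second one clockwise from the tongue, opposite the tongue; 74 mm from the mould's centre. Head: 24 mm square, 26 mm tall, 80 to 106 mm above the table, on a thin shank; below it a round collar up to 69 mm. z up along the screw, x and y square to the side faces. Clockwise from above tightens; its height stays the same. It stays where it is left.
- foot_2: Sprung foot, 20 mm wide, under screw 2; origin on the screw's axis, 62 mm up. Screw 2 first turns loosely (0.03 N m) for an unknown 0.2 to 1.5 rad, then bites: the turning moment jumps to about 0.6 N m (some 0.2 N m remains on stopping) and stays so; grip firmly, with 60 N or more. From the bite the foot presses 8 N per rad, 12.5 N at a quarter turn. Turning back does not relieve an over-tightened screw.
- head_3 (a point): Centre of the steel head of clamp screw 3, the third one clockwise, the last before the tongue again; 74 mm from the mould's centre. Head: 24 mm square, 26 mm tall, 80 to 106 mm above the table, on a thin shank; below it a round collar up to 69 mm. z up along the screw, x and y square to the side faces. Clockwise from above tightens; its height stays the same. It stays where it is left.
- foot_3: Sprung foot, 20 mm wide, under screw 3; origin on the screw's axis, 62 mm up. Screw 3 first turns loosely (0.03 N m) for an unknown 0.2 to 1.5 rad, then bites: the turning moment jumps to about 0.6 N m (some 0.2 N m remains on stopping) and stays so; grip firmly, with 60 N or more. From the bite the foot presses 8 N per rad, 12.5 N at a quarter turn. Turning back does not relieve an over-tightened screw.
- relief: Bystander: unpainted flat plaster relief, 52x78x13 mm. Origin: centre of its underside.
- cross: Bystander: unpainted clay window cross, 46x44x8 mm. Origin: centre of its underside.
- eraser: Bystander: eraser in a blue sleeve, 20x45x11 mm. Origin: centre of its underside.
- teal_cup: Bystander: small open paint cup, 47x49x24 mm. Origin: centre of its underside.
- gold_bottle: Bystander: small paint bottle with black screw cap, 33x33x70 mm. Origin: centre of its underside.
- plain_house: Bystander: unpainted plaster model house, 53x61x72 mm. Origin: centre of its underside.
- brush: Bystander: thin paint brush, 7x161x7 mm. Origin: centre of its underside.
- case: Bystander: hard black glasses case, 52x150x36 mm. Origin: centre of its underside.
Not all that is in view belongs to the job. What is shaped like the upper_half but orange is not meant.

How it is judged:
By the outcome, as a careful person would: the job done as asked, in the order asked, and still so for the second after the job is handed in, with the robot touching nothing.
It also fails if it takes over 72 s, if anything falls off the work surface, if the arm or the gripper's body presses on something with over 40 N, if the wrist force passes 120 N, or if a joint passes its speed limit or range.

### The arm

A 6-joint arm with a two-finger parallel gripper is mounted at the origin on a cart in front of the work surface, level with it; the furniture and walls round the work are solid. World frame = base frame: x ahead of the robot, y to its left, z up, the work surface at z = 0. Lengths are in m, angles in rad, forces in N, time in s.
With the tool pointing down it reaches from about 0.275 to 0.975 m from the base axis. Payload 8.4 kg.
Tool frame: the origin (TCP) lies midway between the tips of the shut fingers; the grasp point (between the pads) lies 19 mm behind it (manip.grip_point_offset is the distance from the TCP to the grasp point, in m); z points along the fingers, y is the line along which they close (so a half turn about z gives the same grasp; the last joint's range is limited). The gripper opens to 92 mm and grips with 3 to 60 N. Pads are 20 mm wide; open, the fingers measure 128 mm over their backs; the gripper's body (75 mm by 189 mm) begins 69 mm behind the grasp point.
Start: joints at [1.315, 0.353, 1.633, -0, 1.155, -0.002], TCP at [0.157, 0.605, 0.215] pointing down, gripper open.
Joint ranges: [-2.63, 2.63], [-0.92, 2.1], [0.06, 2.66], [-1.3, 4.44], [0, 2.69], [-3.02, 3.02]. Speed limits (rad/s): [2.22, 2.22, 2.79, 3.14, 3.14, 3.14].

### API

Orientations are given as a unit quaternion [x, y, z, w].
In Python, from cell import telemetry, viewer, manip gives the robot as it stands.
- The arm moves only by the tool send_rows, never from a script. Its argument "increments" is a list of rows, each an object of numbers: "claw": the finger opening in mm, from 0 to 91.9; "x", "y", "z": the shift along the tool's x, y, z in mm; "twist": the turn about the tool's z in rad. A call has exactly 10 rows; each row is the pose to reach, as a shift and turn from the pose commanded when the call began, along the tool's axes at that moment; what a row does not reach only later rows make up. A row lasts 1/8 s, in which the tool goes at most 62.5 mm and 10.7 degrees, less where a joint would pass 70% of its speed; a pose out of reach is approached as far as the arm can. A call with a gripper value outside its range is refused whole. The fingers move at their own pace and stop on an object; "newtons" is the grip in N (left out, the last holds). Time passes only in rows, so rows that repeat a pose let the fingers close, or fill a call up. It gives the time, the measured TCP pose, the force, the opening and the grip force at its end, in the units of the state.
- telemetry.observe(): the state, without advancing time (a new reading comes with each control period).
- viewer.capture(name): name is "scene" or "top" or "wrist"; returns the picture (420x560x3 uint8, red, green, blue); there is no depth.
- viewer.camera_model(name): a dict with "K" (3x3 intrinsics, pixels), "world_to_cam" (4x4, takes a point from world to camera coordinates). Camera axes: x right, y down, z forward; pixel columns grow to the right and rows downward; lengths in m; the calibration is good to about 2 mm. A picture is of the moment at which its call begins: read the wrist's pose just before it. camera_model takes no time and is no camera call; for the wrist camera it gives the pose at the moment of the call.
- manip.close_job(): hands the job in; it is judged then, once.
Trained networks look in the newest picture that a camera, given by its name, has taken for a name from the list of things; names that differ only in an ending like _2 or _b are one class to them, and where a whole thing is asked for, a point or a joint stands for the part that bears it (a point fixed in the world has none). Each returns a list of dicts, best first, with "confidence" (0 to 1); they miss things now and then, are a little off and sometimes report something else, mostly with a low value. They report only what shows in the picture. A call takes as long as a camera call. They do not tell look-alikes from the thing itself.
- viewer.look_for(query, camera): "bbox" ([centre column, centre row, width, height] as shares, 0 to 1, of the picture: columns of its width, rows of its height, round what is visible of it).
- viewer.masks_of(query, camera): "mask" (420x560 bool, what is visible of it) and "bbox" ([centre column, centre row, width, height] as shares, 0 to 1, of the picture: columns of its width, rows of its height, round what is visible of it).
- viewer.pinpoint(query, camera): "point" ([row, column] as shares, 0 to 1, of the picture: columns of its width, rows of its height: a listed point, or the origin of a listed thing).
The state is a dict: "time_s": time; "joints": joint angles; "joint_velocities": joint speeds; "joint_torque": joint torques, N m; "tool_pos": TCP position; "eef_rot": TCP orientation; "ft_force": force on the tool from outside, world axes, zero at the start; "wrist_torque": the same for the moment, N m; "opening": finger opening in m; "grasp_force": force on a finger pad.
Only numpy, scipy, OpenCV 4.12 (cv2) and the standard library are available. Lean on these libraries where they do the work, as an engineer would, in place of code of your own. Each camera call takes 0.05 s, during which the arm holds its last target. There are 200 camera calls.

## Working session

There is one attempt and no reset: what is moved stays moved. The work goes in short steps, Python scripts to look and compute and a tool call to move; the robot and the scene stay as the last step left them, time stands still between calls to the robot, and variables do not carry over. Pictures are saved under pics/ and viewed, at most 10 in all, crops included, and the job is handed in when it is done.

Besides the shell and the picture viewer there is one more tool, called after "Request:" by a JSON object that holds its "op" and its "data", one argument or row to a line. send_rows: Moves the arm, as the interface text tells. Its arguments: {"type":"object","properties":{"increments":{"type":"array","items":{"type":"object","properties":{"claw":{"type":"number"},"x":{"type":"number"},"y":{"type":"number"},"z":{"type":"number"},"twist":{"type":"number"}}}},"newtons":{"type":"number"}},"required":["increments"]}

```bash
mkdir -p pics; cat > h.py <<'E'
import numpy as np,cv2
from cell import telemetry,viewer,manip
def snap(c,f):
    im=viewer.capture(c); cv2.imwrite('pics/'+f,cv2.cvtColor(im,cv2.COLOR_RGB2BGR)); return im
def at(c,u,v,z,M=None):
    M=M or viewer.camera_model(c);K=np.array(M['K']);T=np.array(M['world_to_cam'])
    R,t=T[:3,:3],T[:3,3];o=-R.T@t;d=R.T@np.linalg.solve(K,[u,v,1.]);return o+d*(z-o[2])/d[2]
def px(c,p,M=None):
    M=M or viewer.camera_model(c);K=np.array(M['K']);T=np.array(M['world_to_cam'])
    q=K@(T[:3,:3]@np.array(p)+T[:3,3]);return q[:2]/q[2]
E
python3 - <<'E'
from h import *
s=telemetry.observe();print(s)
for c in('top','scene'):
    snap(c,c+'1.png')
    for q,z in(('head_1',.093),('mould',0),('upper_half',.024)):
        for r in viewer.pinpoint(q,c)[:5]:
            v,u=np.array(r['point'])*[420,560];print(c,q,round(r['confidence'],2),round(u),round(v),at(c,u,v,z).round(3))
print(manip.grip_point_offset)
E
```

```text
{'time_s': 0.0, 'joints': array([ 1.31458206e+00,  3.53689948e-01,  1.63414715e+00,  6.49781200e-06,
        1.15521661e+00, -2.41050350e-03]), 'joint_velocities': array([ 0.00089659, -0.00060304,  0.00077663,  0.0005692 , -0.0004132 ,
        0.00033389]), 'joint_torque': array([ 3.30570627e-03, -5.93826163e+01, -3.34228063e+01,  6.97851973e-02,
        2.31490354e-02, -2.12127893e-04]), 'tool_pos': array([0.15680314, 0.60447678, 0.21383203]), 'eef_rot': array([ 1.26562818e-01,  9.91958325e-01, -7.24048955e-04, -9.71503129e-05]), 'ft_force': array([-1.07040198, -0.79007605,  0.24202562]), 'wrist_torque': array([ 0.03123485, -0.03866327,  0.01674529]), 'grasp_force': 0.0, 'opening': 0.09176190944689576}
top head_1 0.65 199 265 [0.479 0.224 0.093]
top head_1 0.61 210 221 [0.609 0.196 0.093]
top head_1 0.49 241 252 [0.516 0.1   0.093]
top upper_half 0.97 210 162 [0.815 0.212 0.024]
top upper_half 0.61 223 246 [0.541 0.164 0.024]
scene head_1 0.69 225 195 [0.516 0.086 0.093]
scene head_1 0.5 187 180 [0.509 0.253 0.093]
scene head_1 0.42 223 177 [0.602 0.189 0.093]
scene mould 0.59 212 212 [0.535 0.175 0.   ]
scene upper_half 0.93 214 206 [0.539 0.167 0.024]
scene upper_half 0.87 263 179 [0.786 0.193 0.024]
scene upper_half 0.75 223 172 [0.733 0.341 0.024]
scene upper_half 0.34 217 180 [0.676 0.31  0.024]
0.0187
```

```bash
python3 - <<'E'
import cv2
a=cv2.imread('pics/top1.png');b=cv2.imread('pics/scene1.png')
cv2.imwrite('pics/a.png',cv2.resize(a[120:330,110:390],(800,600),interpolation=2))
E
```

```text
(no output)
```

View pics/a.png

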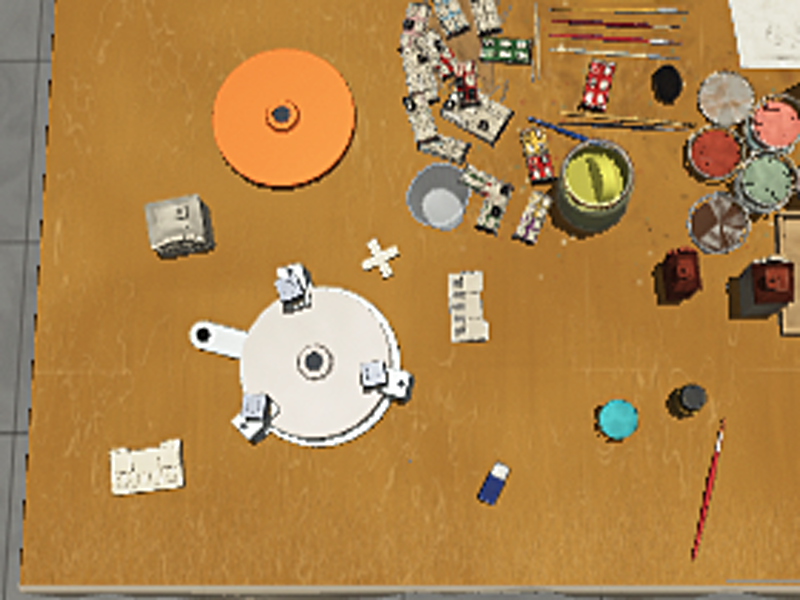

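View pics/scene1.png

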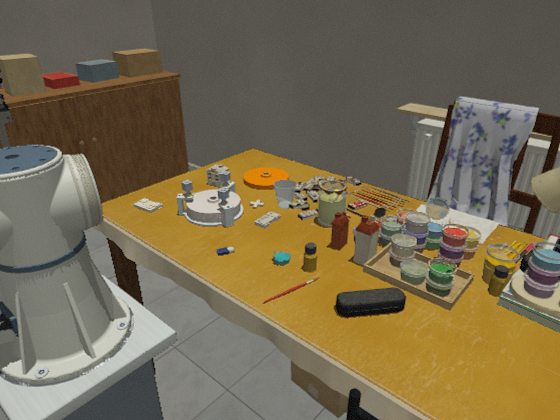

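The white disc at crop (315,360) is the mould; the orange look-alike at (283,115) is not. Its tongue points left to crop (203,333). Going clockwise, screw 1 is at crop (292,280), screw 2 at (373,375) opposite the tongue, and screw 3 at (254,407). The three positions fit a 74 mm radius. I'll move above the mould and look with the wrist camera.

Request:
{"op": "send_rows", "data": {
  "increments": [
    {"x": -47,"y": -32,"z": -8},
    {"x": -95,"y": -65,"z": -16},
    {"x": -142,"y": -97,"z": -24},
    {"x": -190,"y": -129,"z": -32},
    {"x": -237,"y": -161,"z": -40},
    {"x": -284,"y": -194,"z": -48},
    {"x": -332,"y": -226,"z": -56},
    {"x": -379,"y": -258,"z": -64},
    {"x": -427,"y": -291,"z": -70},
    {"x": -474,"y": -323,"z": -70,"claw": 60}
  ]
}}

```text
invalid input
```

```bash
python3 - <<'E'
from h import *
s=telemetry.observe();print(s['time_s'],s['joints'].round(3),s['tool_pos'],s['eef_rot'].round(4),s['opening'])
M=viewer.camera_model('wrist');snap('wrist','w1.png')
print(np.array(M['K']),np.array(M['world_to_cam']).round(3))
for r in viewer.pinpoint('head_1','wrist')[:6]:
    v,u=np.array(r['point'])*[420,560];print(round(r['confidence'],2),round(u),round(v),at('wrist',u,v,.093,M).round(4))
for r in viewer.pinpoint('upper_half','wrist')[:3]+viewer.pinpoint('mould','wrist')[:3]:
    v,u=np.array(r['point'])*[420,560];print('c',round(r['confidence'],2),round(u),round(v),at('wrist',u,v,.024,M).round(4))
E
```

```text
0.4 [ 1.315  0.353  1.634  0.     1.155 -0.002] [0.15690967 0.6049156  0.21446161] [ 1.265e-01  9.920e-01 -1.000e-04 -0.000e+00] 0.09157205659908464
[[291.71498395   0.         278.051952  ]
 [  0.         291.71498395 204.68390943]
 [  0.           0.           1.        ]] [[ 0.252  0.968 -0.    -0.624]
 [ 0.924 -0.241  0.297 -0.033]
 [ 0.287 -0.075 -0.955  0.393]
 [ 0.     0.     0.     1.   ]]
```

View pics/w1.png

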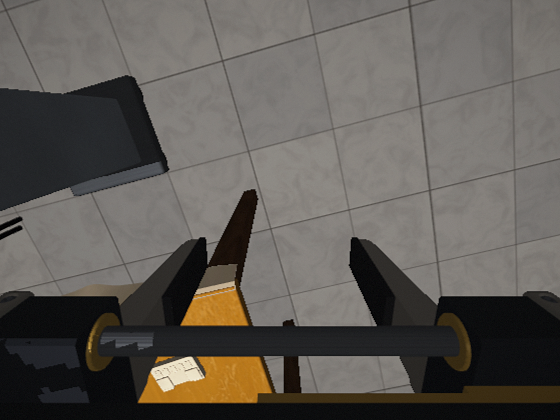

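The view shows only floor and fingers because the move was refused. I'll resend it with every field filled in.

Request:
{"op": "send_rows", "data": {
  "increments": [
    {"x": -47,"y": -32,"z": -8,"twist": 0,"claw": 60},
    {"x": -95,"y": -65,"z": -16,"twist": 0,"claw": 60},
    {"x": -142,"y": -97,"z": -24,"twist": 0,"claw": 60},
    {"x": -190,"y": -129,"z": -32,"twist": 0,"claw": 60},
    {"x": -237,"y": -161,"z": -40,"twist": 0,"claw": 60},
    {"x": -284,"y": -194,"z": -48,"twist": 0,"claw": 60},
    {"x": -332,"y": -226,"z": -56,"twist": 0,"claw": 60},
    {"x": -379,"y": -258,"z": -64,"twist": 0,"claw": 60},
    {"x": -427,"y": -291,"z": -70,"twist": 0,"claw": 60},
    {"x": -474,"y": -323,"z": -70,"twist": 0,"claw": 60}
  ],
  "newtons": 60
}}

```text
time_s: 1.85
tool_pos: [0.5361, 0.1718, 0.2854]
eef_rot: [0.127, 0.992, 0.0, 0.001]
ft_force: [0.2, 1.3, -0.3]
opening: 0.0603
grasp_force: 0.0
```

```bash
python3 - <<'E'
from h import *
s=telemetry.observe();print(s['time_s'],s['joints'].round(3),s['tool_pos'],s['eef_rot'].round(4),s['opening'])
M=viewer.camera_model('wrist');snap('wrist','w2.png')
for r in viewer.pinpoint('head_1','wrist')[:6]:
    v,u=np.array(r['point'])*[420,560];print(round(r['confidence'],2),round(u),round(v),at('wrist',u,v,.093,M).round(4))
for r in viewer.pinpoint('upper_half','wrist')[:3]+viewer.pinpoint('mould','wrist')[:3]:
    v,u=np.array(r['point'])*[420,560];print('c',round(r['confidence'],2),round(u),round(v),at('wrist',u,v,.024,M).round(4))
E
```

```text
1.85 [ 0.307  0.194  1.687  0.     1.259 -1.009] [0.53609191 0.17175941 0.28544829] [1.266e-01 9.919e-01 4.000e-04 7.000e-04] 0.060292957805594655
0.76 224 187 [0.5228 0.1032 0.093 ]
0.55 309 232 [0.6119 0.1946 0.093 ]
c 0.96 344 310 [0.8006 0.2222 0.024 ]
c 0.72 280 176 [0.5424 0.1735 0.024 ]
```

View pics/w2.png

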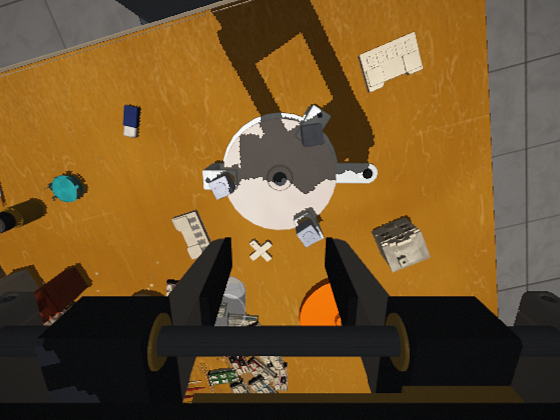

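The wrist view shows the mould centre at (280,178) and the tongue to the right at (370,173). Screw 1 is at (309,232), screw 2 at (222,186) and screw 3 at (313,125). Next I'll enlarge the heads to read their yaw.

```bash
python3 - <<'E'
import cv2,numpy as np
a=cv2.imread('pics/w2.png')
c=[a[y-30:y+30,x-26:x+26] for x,y in((309,235),(220,184),(313,130))]
o=np.hstack([cv2.resize(i,(260,300),interpolation=2) for i in c])
cv2.imwrite('pics/b.png',cv2.convertScaleAbs(o,alpha=1.0,beta=0))
E
```

```text
(no output)
```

View pics/b.png

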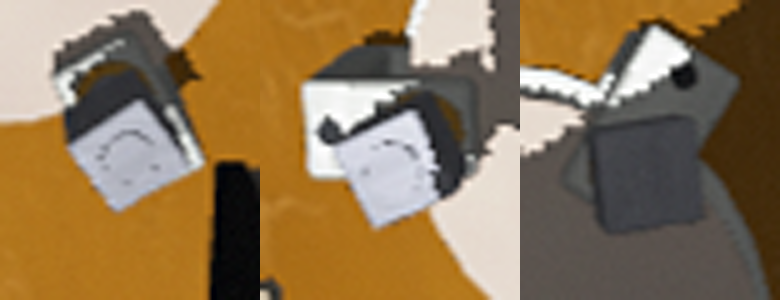

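```bash
cat > sq.py <<'E'
from h import *
def sq(pts,off,sc,M):
    P=np.array([at('wrist',off[0]+(x+.5)/sc-.5,off[1]+(y+.5)/sc-.5,.106,M)[:2] for x,y in pts])
    e=np.roll(P,-1,0)-P; a=np.arctan2(e[:,1],e[:,0]); m=np.angle(np.mean(np.exp(4j*a)))/4
    return P.mean(0),m,np.linalg.norm(e,axis=1)
E
python3 - <<'E'
from sq import *
M=viewer.camera_model('wrist')
s=telemetry.observe();q=s['eef_rot'];p=s['tool_pos']
from scipy.spatial.transform import Rotation as R
Rm=R.from_quat(q).as_matrix();ya=np.arctan2(Rm[1,1],Rm[0,1]);print('y axis yaw',ya)
C=[]
for n,pts,off in((1,[(67,143),(143,98),(203,163),(122,211)],(283,205)),(2,[(73,147),(153,107),(198,188),(118,228)],(194,154)),(3,[(72,122),(177,115),(185,218),(85,233)],(287,100))):
    c,m,e=sq(pts,off,5,M);C.append(c);d=Rm.T@np.r_[c-p[:2],0]
    tw=-(m-ya); tw=(tw+np.pi/4)%(np.pi/2)-np.pi/4
    print(n,c.round(4),'yaw',m.round(3),e.round(4),'tool shift',d.round(4),'twist mod pi/2',round(tw,3))
C=np.array(C);print([np.linalg.norm(C[i]-C[i-1]).round(4) for i in range(3)],'expect',.074*3**.5,C.mean(0))
E
```

```text
y axis yaw 1.314648260870644
1 [0.6084 0.1946] yaw 0.379 [0.0229 0.0242 0.0247 0.0243] tool shift [-0.0656  0.04   -0.    ] twist mod pi/2 -0.635
2 [0.5181 0.1036] yaw 0.199 [0.0225 0.0226 0.0228 0.0228] tool shift [-0.0013 -0.071  -0.    ] twist mod pi/2 -0.455
3 [0.4848 0.2268] yaw -0.137 [0.0242 0.0235 0.0237 0.0255] tool shift [0.0621 0.0398 0.    ] twist mod pi/2 -0.119
[np.float64(0.1278), np.float64(0.1283), np.float64(0.1277)] expect 0.1281717597600969 [0.53711493 0.1750073 ]
```

All three squares fit well: the sides are 23–25 mm and the spacing is 128 mm, as expected. I'll approach screw 1 and close on it.

Request:
{"op": "send_rows", "data": {
  "increments": [
    {"x": -16,"y": 10,"z": 20,"twist": -0.16,"claw": 55},
    {"x": -33,"y": 20,"z": 40,"twist": -0.32,"claw": 55},
    {"x": -50,"y": 30,"z": 60,"twist": -0.48,"claw": 55},
    {"x": -65.6,"y": 40,"z": 80,"twist": -0.635,"claw": 55},
    {"x": -65.6,"y": 40,"z": 110,"twist": -0.635,"claw": 55},
    {"x": -65.6,"y": 40,"z": 150,"twist": -0.635,"claw": 55},
    {"x": -65.6,"y": 40,"z": 185,"twist": -0.635,"claw": 55},
    {"x": -65.6,"y": 40,"z": 207,"twist": -0.635,"claw": 55},
    {"x": -65.6,"y": 40,"z": 207,"twist": -0.635,"claw": 55},
    {"x": -65.6,"y": 40,"z": 207,"twist": -0.635,"claw": 55}
  ]
}}

```text
time_s: 3.3
tool_pos: [0.6083, 0.1966, 0.0786]
eef_rot: [-0.19, 0.982, 0.0, 0.001]
ft_force: [-0.3, 0.5, -1.7]
opening: 0.0551
grasp_force: 0.0
```

Request:
{"op": "send_rows", "data": {
  "increments": [
    {"x": 0,"y": 0,"z": 0,"twist": 0,"claw": 20},
    {"x": 0,"y": 0,"z": 0,"twist": 0,"claw": 20},
    {"x": 0,"y": 0,"z": 0,"twist": 0,"claw": 20},
    {"x": 0,"y": 0,"z": 0,"twist": 0,"claw": 20},
    {"x": 0,"y": 0,"z": 0,"twist": 0,"claw": 20},
    {"x": 0,"y": 0,"z": 0,"twist": 0,"claw": 20},
    {"x": 0,"y": 0,"z": 0,"twist": 0,"claw": 20},
    {"x": 0,"y": 0,"z": 0,"twist": 0,"claw": 20},
    {"x": 0,"y": 0,"z": 0,"twist": 0,"claw": 20},
    {"x": 0,"y": 0,"z": 0,"twist": 0,"claw": 20}
  ],
  "newtons": 60
}}

```text
time_s: 4.55
tool_pos: [0.6096, 0.1931, 0.0784]
eef_rot: [-0.19, 0.982, -0.002, 0.001]
ft_force: [5.0, -12.4, 3.5]
opening: 0.0236
grasp_force: 60.0
```

```bash
cat > st.py <<'E'
from h import *
s=telemetry.observe();q=s['eef_rot']
print(round(s['time_s'],2),'q1',s['joints'][0].round(4),'q6',s['joints'][5].round(4),'tcp',s['tool_pos'].round(4),'cwyaw',round(-2*np.arctan2(q[1],q[0]),4),'F',s['ft_force'].round(1),'T',s['wrist_torque'].round(3),'tau6',s['joint_torque'][5].round(3),'open',round(s['opening']*1e3,2),s['grasp_force'])
E
python3 st.py
```

```text
4.55 q1 0.3065 q6 -1.6432 tcp [0.6096 0.1931 0.0784] cwyaw -3.5233 F [  5.  -12.4   3.5] T [-2.144 -0.694  0.019] tau6 0.005 open 23.62 59.99404013156891
```

Request:
{"op": "send_rows", "data": {
  "increments": [
    {"x": 0,"y": -1.5,"z": 0,"twist": 0,"claw": 20},
    {"x": 0,"y": -3.5,"z": 0,"twist": 0,"claw": 20},
    {"x": 0,"y": -3.5,"z": 0,"twist": 0.025,"claw": 20},
    {"x": 0,"y": -3.5,"z": 0,"twist": 0.05,"claw": 20},
    {"x": 0,"y": -3.5,"z": 0,"twist": 0.075,"claw": 20},
    {"x": 0,"y": -3.5,"z": 0,"twist": 0.1,"claw": 20},
    {"x": 0,"y": -3.5,"z": 0,"twist": 0.125,"claw": 20},
    {"x": 0,"y": -3.5,"z": 0,"twist": 0.15,"claw": 20},
    {"x": 0,"y": -3.5,"z": 0,"twist": 0.175,"claw": 20},
    {"x": 0,"y": -3.5,"z": 0,"twist": 0.2,"claw": 20}
  ]
}}

```text
time_s: 5.8
tool_pos: [0.6098, 0.193, 0.0784]
eef_rot: [-0.09, 0.996, 0.001, 0.0]
ft_force: [-1.9, 0.9, 6.0]
opening: 0.0238
grasp_force: 60.0
```

```bash
python3 st.py
```

```text
5.8 q1 0.3037 q6 -1.4479 tcp [0.6098 0.193  0.0784] cwyaw -3.3216 F [-1.9  0.9  6. ] T [0.509 0.362 0.04 ] tau6 -0.297 open 23.76 59.997344613075256
```

Request:
{"op": "send_rows", "data": {
  "increments": [
    {"x": 0,"y": 0,"z": 0,"twist": 0.012,"claw": 20},
    {"x": 0,"y": 0,"z": 0,"twist": 0.024,"claw": 20},
    {"x": 0,"y": 0,"z": 0,"twist": 0.036,"claw": 20},
    {"x": 0,"y": 0,"z": 0,"twist": 0.048,"claw": 20},
    {"x": 0,"y": 0,"z": 0,"twist": 0.06,"claw": 20},
    {"x": 0,"y": 0,"z": 0,"twist": 0.072,"claw": 20},
    {"x": 0,"y": 0,"z": 0,"twist": 0.084,"claw": 20},
    {"x": 0,"y": 0,"z": 0,"twist": 0.096,"claw": 20},
    {"x": 0,"y": 0,"z": 0,"twist": 0.108,"claw": 20},
    {"x": 0,"y": 0,"z": 0,"twist": 0.12,"claw": 20}
  ]
}}

```text
time_s: 7.05
tool_pos: [0.6098, 0.1932, 0.0784]
eef_rot: [-0.03, 1.0, 0.001, 0.0]
ft_force: [-2.6, 1.9, 6.2]
opening: 0.0236
grasp_force: 60.0
```

```bash
python3 st.py
```

```text
7.05 q1 0.3038 q6 -1.3283 tcp [0.6098 0.1932 0.0784] cwyaw -3.202 F [-2.6  1.9  6.2] T [ 0.597  0.339 -0.024] tau6 -0.125 open 23.57 59.99758958816528
```

Request:
{"op": "send_rows", "data": {
  "increments": [
    {"x": 0,"y": 0,"z": 0,"twist": 0.014,"claw": 20},
    {"x": 0,"y": 0,"z": 0,"twist": 0.028,"claw": 20},
    {"x": 0,"y": 0,"z": 0,"twist": 0.042,"claw": 20},
    {"x": 0,"y": 0,"z": 0,"twist": 0.056,"claw": 20},
    {"x": 0,"y": 0,"z": 0,"twist": 0.07,"claw": 20},
    {"x": 0,"y": 0,"z": 0,"twist": 0.084,"claw": 20},
    {"x": 0,"y": 0,"z": 0,"twist": 0.098,"claw": 20},
    {"x": 0,"y": 0,"z": 0,"twist": 0.112,"claw": 20},
    {"x": 0,"y": 0,"z": 0,"twist": 0.126,"claw": 20},
    {"x": 0,"y": 0,"z": 0,"twist": 0.14,"claw": 20}
  ]
}}

```text
time_s: 8.3
tool_pos: [0.6098, 0.1934, 0.0784]
eef_rot: [0.04, 0.999, 0.001, 0.0]
ft_force: [-0.6, 2.9, 4.9]
opening: 0.0235
grasp_force: 60.0
```

```bash
python3 st.py
```

```text
8.3 q1 0.304 q6 -1.1883 tcp [0.6098 0.1934 0.0784] cwyaw -3.0619 F [-0.6  2.9  4.9] T [0.803 0.209 0.055] tau6 -0.15 open 23.46 59.997432231903076
```

Request:
{"op": "send_rows", "data": {
  "increments": [
    {"x": 0,"y": 0,"z": 0,"twist": 0.014,"claw": 20},
    {"x": 0,"y": 0,"z": 0,"twist": 0.028,"claw": 20},
    {"x": 0,"y": 0,"z": 0,"twist": 0.042,"claw": 20},
    {"x": 0,"y": 0,"z": 0,"twist": 0.056,"claw": 20},
    {"x": 0,"y": 0,"z": 0,"twist": 0.07,"claw": 20},
    {"x": 0,"y": 0,"z": 0,"twist": 0.084,"claw": 20},
    {"x": 0,"y": 0,"z": 0,"twist": 0.098,"claw": 20},
    {"x": 0,"y": 0,"z": 0,"twist": 0.112,"claw": 20},
    {"x": 0,"y": 0,"z": 0,"twist": 0.126,"claw": 20},
    {"x": 0,"y": 0,"z": 0,"twist": 0.14,"claw": 20}
  ]
}}

```text
time_s: 9.55
tool_pos: [0.6099, 0.1936, 0.0784]
eef_rot: [0.109, 0.994, 0.001, 0.001]
ft_force: [-2.2, 4.2, 5.0]
opening: 0.0237
grasp_force: 60.1
```

```bash
python3 st.py
```

```text
9.55 q1 0.3043 q6 -1.049 tcp [0.6099 0.1936 0.0784] cwyaw -2.9231 F [-2.2  4.2  5. ] T [1.012 0.221 0.598] tau6 0.424 open 23.69 60.11610746383667
```

Screw 1 bit between cw-yaw -3.06 and -2.92. I'll take -2.99, so 1.50 rad more is needed.

Request:
{"op": "send_rows", "data": {
  "increments": [
    {"x": 0,"y": 0,"z": 0,"twist": 0.08,"claw": 20},
    {"x": 0,"y": 0,"z": 0,"twist": 0.16,"claw": 20},
    {"x": 0,"y": 0,"z": 0,"twist": 0.24,"claw": 20},
    {"x": 0,"y": 0,"z": 0,"twist": 0.32,"claw": 20},
    {"x": 0,"y": 0,"z": 0,"twist": 0.4,"claw": 20},
    {"x": 0,"y": 0,"z": 0,"twist": 0.48,"claw": 20},
    {"x": 0,"y": 0,"z": 0,"twist": 0.56,"claw": 20},
    {"x": 0,"y": 0,"z": 0,"twist": 0.64,"claw": 20},
    {"x": 0,"y": 0,"z": 0,"twist": 0.72,"claw": 20},
    {"x": 0,"y": 0,"z": 0,"twist": 0.8,"claw": 20}
  ]
}}

```text
time_s: 10.8
tool_pos: [0.6107, 0.1943, 0.0784]
eef_rot: [0.489, 0.873, 0.002, 0.001]
ft_force: [1.4, 8.1, 2.6]
opening: 0.0234
grasp_force: 60.1
```

```bash
python3 st.py
```

```text
10.8 q1 0.3046 q6 -0.2469 tcp [0.6107 0.1943 0.0784] cwyaw -2.1208 F [1.4 8.1 2.6] T [ 1.328 -0.345  0.615] tau6 -0.421 open 23.38 60.1252144575119
```

Request:
{"op": "send_rows", "data": {
  "increments": [
    {"x": 0,"y": 0,"z": 0,"twist": 0.08,"claw": 20},
    {"x": 0,"y": 0,"z": 0,"twist": 0.16,"claw": 20},
    {"x": 0,"y": 0,"z": 0,"twist": 0.24,"claw": 20},
    {"x": 0,"y": 0,"z": 0,"twist": 0.32,"claw": 20},
    {"x": 0,"y": 0,"z": 0,"twist": 0.4,"claw": 20},
    {"x": 0,"y": 0,"z": 0,"twist": 0.48,"claw": 20},
    {"x": 0,"y": 0,"z": 0,"twist": 0.56,"claw": 20},
    {"x": 0,"y": 0,"z": 0,"twist": 0.63,"claw": 20},
    {"x": 0,"y": 0,"z": 0,"twist": 0.68,"claw": 20},
    {"x": 0,"y": 0,"z": 0,"twist": 0.7,"claw": 20}
  ]
}}

```text
time_s: 12.05
tool_pos: [0.6116, 0.1943, 0.0785]
eef_rot: [0.758, 0.653, 0.003, 0.0]
ft_force: [4.2, 6.9, -1.0]
opening: 0.0237
grasp_force: 60.1
```

```bash
python3 st.py
```

```text
12.05 q1 0.3044 q6 0.4515 tcp [0.6116 0.1943 0.0785] cwyaw -1.4226 F [ 4.2  6.9 -1. ] T [ 1.204 -0.942  0.681] tau6 0.577 open 23.67 60.126789808273315
```

Request:
{"op": "send_rows", "data": {
  "increments": [
    {"x": 0,"y": 0,"z": 0,"twist": 0,"claw": 55},
    {"x": 0,"y": 0,"z": 0,"twist": 0,"claw": 55},
    {"x": 0,"y": 0,"z": 0,"twist": 0,"claw": 55},
    {"x": 0,"y": 0,"z": -5,"twist": 0,"claw": 55},
    {"x": 0,"y": 0,"z": -50,"twist": 0,"claw": 55},
    {"x": 0,"y": 0,"z": -100,"twist": -0.16,"claw": 55},
    {"x": -26,"y": -19,"z": -120,"twist": -0.34,"claw": 55},
    {"x": -52,"y": -38,"z": -120,"twist": -0.52,"claw": 55},
    {"x": -78,"y": -57,"z": -120,"twist": -0.7,"claw": 55},
    {"x": -104,"y": -78,"z": -120,"twist": -0.88,"claw": 55}
  ]
}}

```text
time_s: 13.3
tool_pos: [0.5163, 0.1002, 0.198]
eef_rot: [0.404, 0.915, 0.0, 0.0]
ft_force: [0.7, -0.4, 0.7]
opening: 0.0552
grasp_force: 0.0
```

Request:
{"op": "send_rows", "data": {
  "increments": [
    {"x": 0,"y": 0,"z": 0,"twist": -0.17,"claw": 55},
    {"x": 0,"y": 0,"z": 0,"twist": -0.34,"claw": 55},
    {"x": 0,"y": 0,"z": 0,"twist": -0.51,"claw": 55},
    {"x": 0,"y": 0,"z": 0,"twist": -0.68,"claw": 55},
    {"x": 0,"y": 0,"z": 0,"twist": -0.85,"claw": 55},
    {"x": 0,"y": 0,"z": 0,"twist": -0.98,"claw": 55},
    {"x": 0,"y": 0,"z": 0,"twist": -1.04,"claw": 55},
    {"x": 0,"y": 0,"z": 0,"twist": -1.04,"claw": 55},
    {"x": 0,"y": 0,"z": 0,"twist": -1.04,"claw": 55},
    {"x": 0,"y": 0,"z": 0,"twist": -1.04,"claw": 55}
  ]
}}

```text
time_s: 14.55
tool_pos: [0.517, 0.101, 0.1977]
eef_rot: [-0.1, 0.995, 0.0, 0.0]
ft_force: [-0.4, 0.3, -0.2]
opening: 0.055
grasp_force: 0.0
```

```bash
python3 st.py; python3 - <<'E'
from h import *
M=viewer.camera_model('wrist');a=cv2.cvtColor(viewer.capture('wrist'),cv2.COLOR_RGB2BGR)
cv2.imwrite('pics/w3.png',a);print(telemetry.observe()['time_s'])
o=[]
for p in((.6095,.1935,.106),(.519,.1025,.106),(.486,.2258,.106)):
    u,v=np.round(px('wrist',p,M)).astype(int);print(u,v)
    b=cv2.copyMakeBorder(a,40,40,40,40,0)
    o.append(cv2.resize(b[v+40-37:v+40+38,u+40-32:u+40+33],(260,300),interpolation=2))
cv2.imwrite('pics/c.png',np.hstack(o))
E
```

```text
14.55 q1 0.19 q6 -1.5812 tcp [0.517  0.101  0.1977] cwyaw -3.342 F [-0.4  0.3 -0.2] T [0.033 0.02  0.047] tau6 0.016 open 55.02 0.0
14.6
347 306
280 210
415 202
```

View pics/c.png

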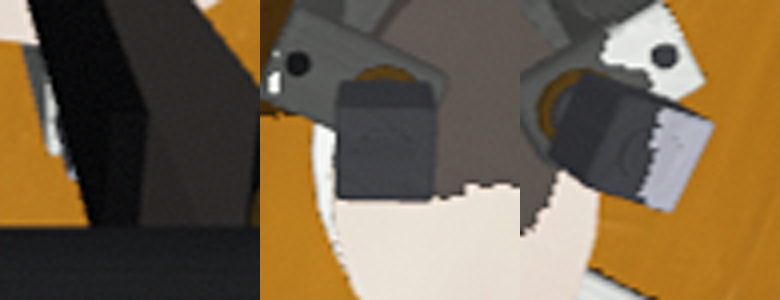

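```bash
python3 - <<'E'
from sq import *
M=viewer.camera_model('wrist');p=telemetry.observe()['tool_pos'];ya=-1.5708+3.342
X=np.array([np.cos(3.342),np.sin(3.342)]);Y=np.array([np.cos(ya),np.sin(ya)])
for n,pts,off in((2,[(77,107),(177,107),(174,200),(77,200)],(248,173)),(3,[(102,80),(194,122),(152,212),(70,180)],(383,165))):
    c,m,e=sq(pts,off,4,M);d=c-p[:2];tw=(-(m-ya)+np.pi/4)%(np.pi/2)-np.pi/4
    print(n,c.round(4),m.round(3),e.round(4),'shift',(d@X).round(4),(d@Y).round(4),'tw',round(tw,3))
E
```

```text
2 [0.5201 0.1023] 0.192 [0.0234 0.0232 0.0233 0.0232] shift -0.0033 0.0007 tw 0.008
3 [0.4859 0.2254] -0.114 [0.0249 0.0232 0.0221 0.0246] shift 0.0057 0.1281 tw 0.315
```

Request:
{"op": "send_rows", "data": {
  "increments": [
    {"x": -3.3,"y": 0.7,"z": 30,"twist": 0,"claw": 55},
    {"x": -3.3,"y": 0.7,"z": 65,"twist": 0,"claw": 55},
    {"x": -3.3,"y": 0.7,"z": 100,"twist": 0,"claw": 55},
    {"x": -3.3,"y": 0.7,"z": 119,"twist": 0,"claw": 55},
    {"x": -3.3,"y": 0.7,"z": 119,"twist": 0,"claw": 50},
    {"x": -3.3,"y": 0.7,"z": 119,"twist": 0,"claw": 20},
    {"x": -3.3,"y": 0.7,"z": 119,"twist": 0,"claw": 20},
    {"x": -3.3,"y": 0.7,"z": 119,"twist": 0,"claw": 20},
    {"x": -3.3,"y": 0.7,"z": 119,"twist": 0,"claw": 20},
    {"x": -3.3,"y": 0.7,"z": 119,"twist": 0,"claw": 20}
  ]
}}

```text
time_s: 15.85
tool_pos: [0.5207, 0.1024, 0.0794]
eef_rot: [-0.1, 0.995, 0.0, 0.001]
ft_force: [0.2, -0.1, 7.4]
opening: 0.0232
grasp_force: 59.9
```

```bash
python3 st.py
```

```text
15.85 q1 0.1914 q6 -1.5806 tcp [0.5207 0.1024 0.0794] cwyaw -3.3428 F [ 0.2 -0.1  7.4] T [-0.069  0.194 -0.038] tau6 0.012 open 23.24 59.90162014961243
```

Request:
{"op": "send_rows", "data": {
  "increments": [
    {"x": 0,"y": 0,"z": -1,"twist": 0.018,"claw": 20},
    {"x": 0,"y": 0,"z": -1,"twist": 0.036,"claw": 20},
    {"x": 0,"y": 0,"z": -1,"twist": 0.054,"claw": 20},
    {"x": 0,"y": 0,"z": -1,"twist": 0.072,"claw": 20},
    {"x": 0,"y": 0,"z": -1,"twist": 0.09,"claw": 20},
    {"x": 0,"y": 0,"z": -1,"twist": 0.108,"claw": 20},
    {"x": 0,"y": 0,"z": -1,"twist": 0.126,"claw": 20},
    {"x": 0,"y": 0,"z": -1,"twist": 0.144,"claw": 20},
    {"x": 0,"y": 0,"z": -1,"twist": 0.162,"claw": 20},
    {"x": 0,"y": 0,"z": -1,"twist": 0.18,"claw": 20}
  ]
}}

```text
time_s: 17.1
tool_pos: [0.5205, 0.1023, 0.0795]
eef_rot: [-0.01, 1.0, 0.0, 0.0]
ft_force: [5.4, 0.6, -6.6]
opening: 0.0238
grasp_force: 59.9
```

```bash
python3 st.py
```

```text
17.1 q1 0.1913 q6 -1.3994 tcp [0.5205 0.1023 0.0795] cwyaw -3.1616 F [ 5.4  0.6 -6.6] T [ 0.091 -1.089  0.039] tau6 -0.206 open 23.81 59.89798665046692
```

Request:
{"op": "send_rows", "data": {
  "increments": [
    {"x": 0,"y": 0,"z": 0.4,"twist": 0.01,"claw": 20},
    {"x": 0,"y": 0,"z": 0.4,"twist": 0.02,"claw": 20},
    {"x": 0,"y": 0,"z": 0.4,"twist": 0.03,"claw": 20},
    {"x": 0,"y": 0,"z": 0.4,"twist": 0.04,"claw": 20},
    {"x": 0,"y": 0,"z": 0.4,"twist": 0.05,"claw": 20},
    {"x": 0,"y": 0,"z": 0.4,"twist": 0.06,"claw": 20},
    {"x": 0,"y": 0,"z": 0.4,"twist": 0.07,"claw": 20},
    {"x": 0,"y": 0,"z": 0.4,"twist": 0.08,"claw": 20},
    {"x": 0,"y": 0,"z": 0.4,"twist": 0.09,"claw": 20},
    {"x": 0,"y": 0,"z": 0.4,"twist": 0.1,"claw": 20}
  ]
}}

```text
time_s: 18.35
tool_pos: [0.5205, 0.1024, 0.0795]
eef_rot: [0.04, 0.999, 0.0, 0.0]
ft_force: [5.6, 0.1, 1.2]
opening: 0.0232
grasp_force: 59.9
```

```bash
python3 st.py
```

```text
18.35 q1 0.1914 q6 -1.3 tcp [0.5205 0.1024 0.0795] cwyaw -3.0622 F [5.6 0.1 1.2] T [-0.019 -1.011  0.054] tau6 -0.1 open 23.18 59.90127503871918
```

Request:
{"op": "send_rows", "data": {
  "increments": [
    {"x": 0,"y": 0,"z": 0,"twist": 0.01,"claw": 20},
    {"x": 0,"y": 0,"z": 0,"twist": 0.02,"claw": 20},
    {"x": 0,"y": 0,"z": 0,"twist": 0.03,"claw": 20},
    {"x": 0,"y": 0,"z": 0,"twist": 0.04,"claw": 20},
    {"x": 0,"y": 0,"z": 0,"twist": 0.05,"claw": 20},
    {"x": 0,"y": 0,"z": 0,"twist": 0.06,"claw": 20},
    {"x": 0,"y": 0,"z": 0,"twist": 0.07,"claw": 20},
    {"x": 0,"y": 0,"z": 0,"twist": 0.08,"claw": 20},
    {"x": 0,"y": 0,"z": 0,"twist": 0.09,"claw": 20},
    {"x": 0,"y": 0,"z": 0,"twist": 0.1,"claw": 20}
  ]
}}

```text
time_s: 19.6
tool_pos: [0.5206, 0.1024, 0.0795]
eef_rot: [0.09, 0.996, 0.0, 0.0]
ft_force: [5.1, -0.3, 0.4]
opening: 0.0236
grasp_force: 59.9
```

```bash
python3 st.py
```

```text
19.6 q1 0.1914 q6 -1.1999 tcp [0.5206 0.1024 0.0795] cwyaw -2.9621 F [ 5.1 -0.3  0.4] T [ 0.066 -0.96   0.041] tau6 -0.1 open 23.57 59.90120708942413
```

Request:
{"op": "send_rows", "data": {
  "increments": [
    {"x": 0,"y": 0,"z": 0,"twist": 0.01,"claw": 20},
    {"x": 0,"y": 0,"z": 0,"twist": 0.02,"claw": 20},
    {"x": 0,"y": 0,"z": 0,"twist": 0.03,"claw": 20},
    {"x": 0,"y": 0,"z": 0,"twist": 0.04,"claw": 20},
    {"x": 0,"y": 0,"z": 0,"twist": 0.05,"claw": 20},
    {"x": 0,"y": 0,"z": 0,"twist": 0.06,"claw": 20},
    {"x": 0,"y": 0,"z": 0,"twist": 0.07,"claw": 20},
    {"x": 0,"y": 0,"z": 0,"twist": 0.08,"claw": 20},
    {"x": 0,"y": 0,"z": 0,"twist": 0.09,"claw": 20},
    {"x": 0,"y": 0,"z": 0,"twist": 0.1,"claw": 20}
  ]
}}

```text
time_s: 20.85
tool_pos: [0.5206, 0.1024, 0.0795]
eef_rot: [0.139, 0.99, 0.0, 0.0]
ft_force: [4.7, -0.0, 0.4]
opening: 0.0236
grasp_force: 59.9
```

```bash
python3 st.py
```

```text
20.85 q1 0.1913 q6 -1.0999 tcp [0.5206 0.1024 0.0795] cwyaw -2.8621 F [ 4.7 -0.   0.4] T [ 0.014 -1.038  0.049] tau6 -0.1 open 23.64 59.90129113197327
```

Request:
{"op": "send_rows", "data": {
  "increments": [
    {"x": 0,"y": 0,"z": 0,"twist": 0.01,"claw": 20},
    {"x": 0,"y": 0,"z": 0,"twist": 0.02,"claw": 20},
    {"x": 0,"y": 0,"z": 0,"twist": 0.03,"claw": 20},
    {"x": 0,"y": 0,"z": 0,"twist": 0.04,"claw": 20},
    {"x": 0,"y": 0,"z": 0,"twist": 0.05,"claw": 20},
    {"x": 0,"y": 0,"z": 0,"twist": 0.06,"claw": 20},
    {"x": 0,"y": 0,"z": 0,"twist": 0.07,"claw": 20},
    {"x": 0,"y": 0,"z": 0,"twist": 0.08,"claw": 20},
    {"x": 0,"y": 0,"z": 0,"twist": 0.09,"claw": 20},
    {"x": 0,"y": 0,"z": 0,"twist": 0.1,"claw": 20}
  ]
}}

```text
time_s: 22.1
tool_pos: [0.5206, 0.1024, 0.0795]
eef_rot: [0.189, 0.982, 0.0, 0.0]
ft_force: [5.4, 0.8, -0.2]
opening: 0.0239
grasp_force: 59.9
```

```bash
python3 st.py
```

```text
22.1 q1 0.1914 q6 -0.9999 tcp [0.5206 0.1024 0.0795] cwyaw -2.7621 F [ 5.4  0.8 -0.2] T [ 0.043 -1.02   0.055] tau6 -0.1 open 23.9 59.90123391151428
```

Request:
{"op": "send_rows", "data": {
  "increments": [
    {"x": 0,"y": 0,"z": 0,"twist": 0.012,"claw": 20},
    {"x": 0,"y": 0,"z": 0,"twist": 0.024,"claw": 20},
    {"x": 0,"y": 0,"z": 0,"twist": 0.036,"claw": 20},
    {"x": 0,"y": 0,"z": 0,"twist": 0.048,"claw": 20},
    {"x": 0,"y": 0,"z": 0,"twist": 0.06,"claw": 20},
    {"x": 0,"y": 0,"z": 0,"twist": 0.072,"claw": 20},
    {"x": 0,"y": 0,"z": 0,"twist": 0.084,"claw": 20},
    {"x": 0,"y": 0,"z": 0,"twist": 0.096,"claw": 20},
    {"x": 0,"y": 0,"z": 0,"twist": 0.108,"claw": 20},
    {"x": 0,"y": 0,"z": 0,"twist": 0.12,"claw": 20}
  ]
}}

```text
time_s: 23.35
tool_pos: [0.5206, 0.1024, 0.0795]
eef_rot: [0.247, 0.969, 0.0, 0.0]
ft_force: [5.2, -0.1, 0.2]
opening: 0.0242
grasp_force: 59.9
```

```bash
python3 st.py
```

```text
23.35 q1 0.1914 q6 -0.8799 tcp [0.5206 0.1024 0.0795] cwyaw -2.6421 F [ 5.2 -0.1  0.2] T [ 0.033 -1.052  0.083] tau6 -0.126 open 24.21 59.901224970817566
```

Request:
{"op": "send_rows", "data": {
  "increments": [
    {"x": 0,"y": 0,"z": 0,"twist": 0.012,"claw": 20},
    {"x": 0,"y": 0,"z": 0,"twist": 0.024,"claw": 20},
    {"x": 0,"y": 0,"z": 0,"twist": 0.036,"claw": 20},
    {"x": 0,"y": 0,"z": 0,"twist": 0.048,"claw": 20},
    {"x": 0,"y": 0,"z": 0,"twist": 0.06,"claw": 20},
    {"x": 0,"y": 0,"z": 0,"twist": 0.072,"claw": 20},
    {"x": 0,"y": 0,"z": 0,"twist": 0.084,"claw": 20},
    {"x": 0,"y": 0,"z": 0,"twist": 0.096,"claw": 20},
    {"x": 0,"y": 0,"z": 0,"twist": 0.108,"claw": 20},
    {"x": 0,"y": 0,"z": 0,"twist": 0.12,"claw": 20}
  ]
}}

```text
time_s: 24.6
tool_pos: [0.5206, 0.1024, 0.0795]
eef_rot: [0.305, 0.952, 0.0, 0.0]
ft_force: [5.2, -1.1, 0.3]
opening: 0.0235
grasp_force: 59.9
```

```bash
python3 st.py
```

```text
24.6 q1 0.1914 q6 -0.7599 tcp [0.5206 0.1024 0.0795] cwyaw -2.5221 F [ 5.2 -1.1  0.3] T [ 0.017 -1.035  0.049] tau6 -0.126 open 23.53 59.90118384361267
```

Request:
{"op": "send_rows", "data": {
  "increments": [
    {"x": 0,"y": 0,"z": 0,"twist": 0.012,"claw": 20},
    {"x": 0,"y": 0,"z": 0,"twist": 0.024,"claw": 20},
    {"x": 0,"y": 0,"z": 0,"twist": 0.036,"claw": 20},
    {"x": 0,"y": 0,"z": 0,"twist": 0.048,"claw": 20},
    {"x": 0,"y": 0,"z": 0,"twist": 0.06,"claw": 20},
    {"x": 0,"y": 0,"z": 0,"twist": 0.072,"claw": 20},
    {"x": 0,"y": 0,"z": 0,"twist": 0.084,"claw": 20},
    {"x": 0,"y": 0,"z": 0,"twist": 0.096,"claw": 20},
    {"x": 0,"y": 0,"z": 0,"twist": 0.108,"claw": 20},
    {"x": 0,"y": 0,"z": 0,"twist": 0.12,"claw": 20}
  ]
}}

```text
time_s: 25.85
tool_pos: [0.5206, 0.1024, 0.0795]
eef_rot: [0.361, 0.932, 0.0, 0.0]
ft_force: [5.9, -0.1, 0.9]
opening: 0.0236
grasp_force: 59.9
```

```bash
python3 st.py
```

```text
25.85 q1 0.1914 q6 -0.6399 tcp [0.5206 0.1024 0.0795] cwyaw -2.4021 F [ 5.9 -0.1  0.9] T [ 0.022 -1.04   0.079] tau6 -0.126 open 23.58 59.90121603012085
```

Request:
{"op": "send_rows", "data": {
  "increments": [
    {"x": 0,"y": 0,"z": 0,"twist": 0.012,"claw": 20},
    {"x": 0,"y": 0,"z": 0,"twist": 0.024,"claw": 20},
    {"x": 0,"y": 0,"z": 0,"twist": 0.036,"claw": 20},
    {"x": 0,"y": 0,"z": 0,"twist": 0.048,"claw": 20},
    {"x": 0,"y": 0,"z": 0,"twist": 0.06,"claw": 20},
    {"x": 0,"y": 0,"z": 0,"twist": 0.072,"claw": 20},
    {"x": 0,"y": 0,"z": 0,"twist": 0.084,"claw": 20},
    {"x": 0,"y": 0,"z": 0,"twist": 0.096,"claw": 20},
    {"x": 0,"y": 0,"z": 0,"twist": 0.108,"claw": 20},
    {"x": 0,"y": 0,"z": 0,"twist": 0.12,"claw": 20}
  ]
}}

```text
time_s: 27.1
tool_pos: [0.5206, 0.1024, 0.0795]
eef_rot: [0.416, 0.909, 0.0, 0.001]
ft_force: [5.3, 0.4, 0.9]
opening: 0.0235
grasp_force: 60.1
```

```bash
python3 st.py
```

```text
27.1 q1 0.1916 q6 -0.5206 tcp [0.5206 0.1024 0.0795] cwyaw -2.2833 F [5.3 0.4 0.9] T [ 0.053 -0.998  0.589] tau6 0.449 open 23.51 60.059462785720825
```

Screw 2 bit at about -2.342, so 1.51 rad more.

Request:
{"op": "send_rows", "data": {
  "increments": [
    {"x": 0,"y": 0,"z": 0,"twist": 0.08,"claw": 20},
    {"x": 0,"y": 0,"z": 0,"twist": 0.16,"claw": 20},
    {"x": 0,"y": 0,"z": 0,"twist": 0.24,"claw": 20},
    {"x": 0,"y": 0,"z": 0,"twist": 0.32,"claw": 20},
    {"x": 0,"y": 0,"z": 0,"twist": 0.4,"claw": 20},
    {"x": 0,"y": 0,"z": 0,"twist": 0.48,"claw": 20},
    {"x": 0,"y": 0,"z": 0,"twist": 0.56,"claw": 20},
    {"x": 0,"y": 0,"z": 0,"twist": 0.64,"claw": 20},
    {"x": 0,"y": 0,"z": 0,"twist": 0.72,"claw": 20},
    {"x": 0,"y": 0,"z": 0,"twist": 0.8,"claw": 20}
  ]
}}

```text
time_s: 28.35
tool_pos: [0.5207, 0.1024, 0.0795]
eef_rot: [0.738, 0.675, 0.0, 0.0]
ft_force: [5.5, 1.4, 0.2]
opening: 0.0232
grasp_force: 60.1
```

Request:
{"op": "send_rows", "data": {
  "increments": [
    {"x": 0,"y": 0,"z": 0,"twist": 0.08,"claw": 20},
    {"x": 0,"y": 0,"z": 0,"twist": 0.16,"claw": 20},
    {"x": 0,"y": 0,"z": 0,"twist": 0.24,"claw": 20},
    {"x": 0,"y": 0,"z": 0,"twist": 0.32,"claw": 20},
    {"x": 0,"y": 0,"z": 0,"twist": 0.4,"claw": 20},
    {"x": 0,"y": 0,"z": 0,"twist": 0.48,"claw": 20},
    {"x": 0,"y": 0,"z": 0,"twist": 0.56,"claw": 20},
    {"x": 0,"y": 0,"z": 0,"twist": 0.63,"claw": 20},
    {"x": 0,"y": 0,"z": 0,"twist": 0.69,"claw": 20},
    {"x": 0,"y": 0,"z": 0,"twist": 0.71,"claw": 20}
  ]
}}

```text
time_s: 29.6
tool_pos: [0.5207, 0.1023, 0.0795]
eef_rot: [0.926, 0.377, 0.001, 0.0]
ft_force: [6.3, -0.7, 1.2]
opening: 0.0238
grasp_force: 60.1
```

```bash
python3 st.py
```

```text
29.6 q1 0.1915 q6 0.9902 tcp [0.5207 0.1023 0.0795] cwyaw -0.7726 F [ 6.3 -0.7  1.2] T [-0.159 -0.968  0.652] tau6 0.636 open 23.8 60.07288992404938
```

Request:
{"op": "send_rows", "data": {
  "increments": [
    {"x": 0,"y": 0,"z": 0,"twist": 0,"claw": 55},
    {"x": 0,"y": 0,"z": 0,"twist": 0,"claw": 55},
    {"x": 0,"y": 0,"z": 0,"twist": 0,"claw": 55},
    {"x": 0,"y": 0,"z": -5,"twist": 0,"claw": 55},
    {"x": 0,"y": 0,"z": -50,"twist": 0,"claw": 55},
    {"x": 0,"y": 0,"z": -100,"twist": -0.15,"claw": 55},
    {"x": 15,"y": -27,"z": -120,"twist": -0.33,"claw": 55},
    {"x": 31,"y": -55,"z": -120,"twist": -0.51,"claw": 55},
    {"x": 47,"y": -83,"z": -120,"twist": -0.69,"claw": 55},
    {"x": 62.7,"y": -110.9,"z": -120,"twist": -0.87,"claw": 55}
  ]
}}

```text
time_s: 30.85
tool_pos: [0.4871, 0.2264, 0.1997]
eef_rot: [0.679, 0.734, 0.0, 0.0]
ft_force: [0.4, -0.4, -0.0]
opening: 0.0551
grasp_force: 0.0
```

Request:
{"op": "send_rows", "data": {
  "increments": [
    {"x": 0,"y": 0,"z": 0,"twist": -0.18,"claw": 55},
    {"x": 0,"y": 0,"z": 0,"twist": -0.36,"claw": 55},
    {"x": 0,"y": 0,"z": 0,"twist": -0.54,"claw": 55},
    {"x": 0,"y": 0,"z": 0,"twist": -0.72,"claw": 55},
    {"x": 0,"y": 0,"z": 0,"twist": -0.9,"claw": 55},
    {"x": 0,"y": 0,"z": 0,"twist": -1.08,"claw": 55},
    {"x": 0,"y": 0,"z": 0,"twist": -1.23,"claw": 55},
    {"x": 0,"y": 0,"z": 0,"twist": -1.34,"claw": 55},
    {"x": 0,"y": 0,"z": 0,"twist": -1.38,"claw": 55},
    {"x": 0,"y": 0,"z": 0,"twist": -1.38,"claw": 55}
  ]
}}

```text
time_s: 32.1
tool_pos: [0.4874, 0.2254, 0.1994]
eef_rot: [0.06, 0.998, 0.0, -0.0]
ft_force: [-0.3, -0.2, -0.3]
opening: 0.0549
grasp_force: 0.0
```

```bash
python3 st.py; python3 - <<'E'
from h import *
M=viewer.camera_model('wrist');a=cv2.cvtColor(viewer.capture('wrist'),cv2.COLOR_RGB2BGR)
cv2.imwrite('pics/w4.png',a);o=[]
for p in((.5206,.1024,.106),(.4865,.2255,.106)):
    u,v=np.round(px('wrist',p,M)).astype(int);print(u,v)
    b=cv2.copyMakeBorder(a,40,40,40,40,cv2.BORDER_CONSTANT)
    o.append(cv2.resize(b[v+40-37:v+40+38,u+40-32:u+40+33],(390,450),interpolation=2))
cv2.imwrite('pics/d.png',np.hstack(o))
E
```

```text
32.1 q1 0.4304 q6 -1.0213 tcp [0.4874 0.2254 0.1994] cwyaw -3.0225 F [-0.3 -0.2 -0.3] T [ 0.063 -0.002 -0.029] tau6 -0.368 open 54.94 0.0
160 253
278 206
```

View pics/d.png

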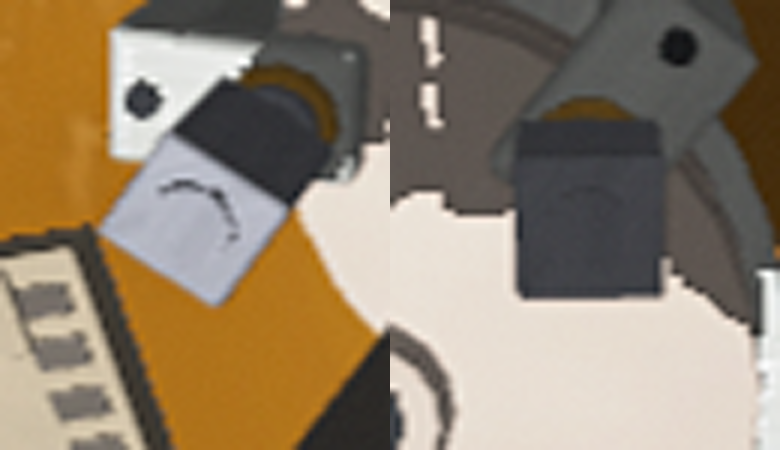

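The left crop shows head 2 turned and free. The right crop shows head 3 square to the tool at crop x 516–663.

```bash
python3 - <<'E'
from sq import *
M=viewer.camera_model('wrist');p=telemetry.observe()['tool_pos'];th=3.0225;ya=th-np.pi/2
X=np.array([np.cos(th),np.sin(th)]);Y=np.array([np.cos(ya),np.sin(ya)])
for n,pts,off in((3,[(126,155),(273,155),(273,298),(127,298)],(246,169)),(2,[(175,132),(288,207),(217,305),(98,232)],(128,216))):
    c,m,e=sq(pts,off,6,M);d=c-p[:2];tw=(-(m-ya)+np.pi/4)%(np.pi/2)-np.pi/4
    print(n,c.round(4),'yaw',m.round(3),e.round(4),'shift',(d@X).round(4),(d@Y).round(4),'tw',round(tw,3))
print('head2 expected yaw',(.7726+np.pi/4)%(np.pi/2)-np.pi/4)
E
```

```text
3 [0.4869 0.2258] yaw -0.119 [0.023  0.0237 0.0234 0.0237] shift 0.0006 0.0003 tw -0.0
2 [0.5201 0.1023] yaw -0.785 [0.0218 0.0229 0.0228 0.0235] shift -0.047 -0.1184 tw 0.666
head2 expected yaw 0.7726
```

Head 2 stands where the tool left it, within 0.01 rad. Going down on head 3.

Request:
{"op": "send_rows", "data": {
  "increments": [
    {"x": 0.5,"y": 0.3,"z": 40,"twist": 0,"claw": 55},
    {"x": 0.5,"y": 0.3,"z": 85,"twist": 0,"claw": 55},
    {"x": 0.5,"y": 0.3,"z": 120,"twist": 0,"claw": 55},
    {"x": 0.5,"y": 0.3,"z": 120,"twist": 0,"claw": 50},
    {"x": 0.5,"y": 0.3,"z": 120,"twist": 0,"claw": 45},
    {"x": 0.5,"y": 0.3,"z": 120,"twist": 0,"claw": 20},
    {"x": 0.5,"y": 0.3,"z": 120,"twist": 0,"claw": 20},
    {"x": 0.5,"y": 0.3,"z": 120,"twist": 0,"claw": 20},
    {"x": 0.5,"y": 0.3,"z": 120,"twist": 0,"claw": 20},
    {"x": 0.5,"y": 0.3,"z": 120,"twist": 0,"claw": 20}
  ]
}}

```text
time_s: 33.4
tool_pos: [0.4877, 0.2261, 0.0801]
eef_rot: [0.059, 0.998, 0.0, 0.001]
ft_force: [-1.0, -0.7, 7.7]
opening: 0.0239
grasp_force: 60.0
```

```bash
python3 st.py
```

```text
33.4 q1 0.4313 q6 -1.0206 tcp [0.4877 0.2261 0.0801] cwyaw -3.0228 F [-1.  -0.7  7.7] T [-0.113  0.168  0.029] tau6 -0.003 open 23.89 59.95919466018677
```

Request:
{"op": "send_rows", "data": {
  "increments": [
    {"x": 0,"y": 0,"z": -0.5,"twist": 0.018,"claw": 20},
    {"x": 0,"y": 0,"z": -0.5,"twist": 0.036,"claw": 20},
    {"x": 0,"y": 0,"z": -0.5,"twist": 0.054,"claw": 20},
    {"x": 0,"y": 0,"z": -0.5,"twist": 0.072,"claw": 20},
    {"x": 0,"y": 0,"z": -0.5,"twist": 0.09,"claw": 20},
    {"x": 0,"y": 0,"z": -0.5,"twist": 0.108,"claw": 20},
    {"x": 0,"y": 0,"z": -0.5,"twist": 0.126,"claw": 20},
    {"x": 0,"y": 0,"z": -0.5,"twist": 0.144,"claw": 20},
    {"x": 0,"y": 0,"z": -0.5,"twist": 0.162,"claw": 20},
    {"x": 0,"y": 0,"z": -0.5,"twist": 0.18,"claw": 20}
  ]
}}

```text
time_s: 34.65
tool_pos: [0.4877, 0.226, 0.0802]
eef_rot: [0.149, 0.989, 0.0, 0.001]
ft_force: [-0.1, -0.6, 6.7]
opening: 0.0236
grasp_force: 60.0
```

```bash
python3 st.py
```

```text
34.65 q1 0.4313 q6 -0.8394 tcp [0.4877 0.226  0.0802] cwyaw -2.8416 F [-0.1 -0.6  6.7] T [-0.038 -0.079 -0.012] tau6 -0.208 open 23.6 59.9564927816391
```

Request:
{"op": "send_rows", "data": {
  "increments": [
    {"x": 0,"y": 0,"z": -0.5,"twist": 0.01,"claw": 20},
    {"x": 0,"y": 0,"z": -0.5,"twist": 0.02,"claw": 20},
    {"x": 0,"y": 0,"z": -0.5,"twist": 0.03,"claw": 20},
    {"x": 0,"y": 0,"z": -0.5,"twist": 0.04,"claw": 20},
    {"x": 0,"y": 0,"z": -0.5,"twist": 0.05,"claw": 20},
    {"x": 0,"y": 0,"z": -0.5,"twist": 0.06,"claw": 20},
    {"x": 0,"y": 0,"z": -0.5,"twist": 0.07,"claw": 20},
    {"x": 0,"y": 0,"z": -0.5,"twist": 0.08,"claw": 20},
    {"x": 0,"y": 0,"z": -0.5,"twist": 0.09,"claw": 20},
    {"x": 0,"y": 0,"z": -0.5,"twist": 0.1,"claw": 20}
  ]
}}

```text
time_s: 35.9
tool_pos: [0.4875, 0.226, 0.0802]
eef_rot: [0.198, 0.98, 0.0, 0.0]
ft_force: [4.6, 2.5, -0.9]
opening: 0.0236
grasp_force: 60.0
```

```bash
python3 st.py
```

```text
35.9 q1 0.4313 q6 -0.74 tcp [0.4875 0.226  0.0802] cwyaw -2.7422 F [ 4.6  2.5 -0.9] T [ 0.262 -1.067 -0.029] tau6 -0.103 open 23.58 59.95359420776367
```

Request:
{"op": "send_rows", "data": {
  "increments": [
    {"x": 0,"y": 0,"z": 0,"twist": 0.01,"claw": 20},
    {"x": 0,"y": 0,"z": 0,"twist": 0.02,"claw": 20},
    {"x": 0,"y": 0,"z": 0,"twist": 0.03,"claw": 20},
    {"x": 0,"y": 0,"z": 0,"twist": 0.04,"claw": 20},
    {"x": 0,"y": 0,"z": 0,"twist": 0.05,"claw": 20},
    {"x": 0,"y": 0,"z": 0,"twist": 0.06,"claw": 20},
    {"x": 0,"y": 0,"z": 0,"twist": 0.07,"claw": 20},
    {"x": 0,"y": 0,"z": 0,"twist": 0.08,"claw": 20},
    {"x": 0,"y": 0,"z": 0,"twist": 0.09,"claw": 20},
    {"x": 0,"y": 0,"z": 0,"twist": 0.1,"claw": 20}
  ]
}}

```text
time_s: 37.15
tool_pos: [0.4875, 0.226, 0.0803]
eef_rot: [0.247, 0.969, 0.0, 0.0]
ft_force: [4.3, 0.5, -0.9]
opening: 0.024
grasp_force: 60.0
```

```bash
python3 st.py
```

```text
37.15 q1 0.4313 q6 -0.64 tcp [0.4875 0.226  0.0803] cwyaw -2.6422 F [ 4.3  0.5 -0.9] T [ 0.252 -0.989 -0.004] tau6 -0.104 open 23.96 59.953492283821106
```

Request:
{"op": "send_rows", "data": {
  "increments": [
    {"x": 0,"y": 0,"z": 0,"twist": 0.01,"claw": 20},
    {"x": 0,"y": 0,"z": 0,"twist": 0.02,"claw": 20},
    {"x": 0,"y": 0,"z": 0,"twist": 0.03,"claw": 20},
    {"x": 0,"y": 0,"z": 0,"twist": 0.04,"claw": 20},
    {"x": 0,"y": 0,"z": 0,"twist": 0.05,"claw": 20},
    {"x": 0,"y": 0,"z": 0,"twist": 0.06,"claw": 20},
    {"x": 0,"y": 0,"z": 0,"twist": 0.07,"claw": 20},
    {"x": 0,"y": 0,"z": 0,"twist": 0.08,"claw": 20},
    {"x": 0,"y": 0,"z": 0,"twist": 0.09,"claw": 20},
    {"x": 0,"y": 0,"z": 0,"twist": 0.1,"claw": 20}
  ]
}}

```text
time_s: 38.4
tool_pos: [0.4876, 0.226, 0.0803]
eef_rot: [0.295, 0.955, 0.0, 0.0]
ft_force: [5.2, 1.6, -0.7]
opening: 0.0235
grasp_force: 60.0
```

```bash
python3 st.py
```

```text
38.4 q1 0.4313 q6 -0.54 tcp [0.4876 0.226  0.0803] cwyaw -2.5422 F [ 5.2  1.6 -0.7] T [ 0.248 -1.002  0.004] tau6 -0.104 open 23.53 59.95358884334564
```

Request:
{"op": "send_rows", "data": {
  "increments": [
    {"x": 0,"y": 0,"z": 0,"twist": 0.01,"claw": 20},
    {"x": 0,"y": 0,"z": 0,"twist": 0.02,"claw": 20},
    {"x": 0,"y": 0,"z": 0,"twist": 0.03,"claw": 20},
    {"x": 0,"y": 0,"z": 0,"twist": 0.04,"claw": 20},
    {"x": 0,"y": 0,"z": 0,"twist": 0.05,"claw": 20},
    {"x": 0,"y": 0,"z": 0,"twist": 0.06,"claw": 20},
    {"x": 0,"y": 0,"z": 0,"twist": 0.07,"claw": 20},
    {"x": 0,"y": 0,"z": 0,"twist": 0.08,"claw": 20},
    {"x": 0,"y": 0,"z": 0,"twist": 0.09,"claw": 20},
    {"x": 0,"y": 0,"z": 0,"twist": 0.1,"claw": 20}
  ]
}}

```text
time_s: 39.65
tool_pos: [0.4875, 0.2259, 0.0803]
eef_rot: [0.343, 0.939, 0.0, 0.0]
ft_force: [4.8, 2.1, -0.9]
opening: 0.0234
grasp_force: 60.0
```

```bash
python3 st.py
```

```text
39.65 q1 0.4313 q6 -0.44 tcp [0.4875 0.2259 0.0803] cwyaw -2.4422 F [ 4.8  2.1 -0.9] T [ 0.18  -0.994 -0.006] tau6 -0.104 open 23.41 59.95360851287842
```

Request:
{"op": "send_rows", "data": {
  "increments": [
    {"x": 0,"y": 0,"z": 0,"twist": 0.01,"claw": 20},
    {"x": 0,"y": 0,"z": 0,"twist": 0.02,"claw": 20},
    {"x": 0,"y": 0,"z": 0,"twist": 0.03,"claw": 20},
    {"x": 0,"y": 0,"z": 0,"twist": 0.04,"claw": 20},
    {"x": 0,"y": 0,"z": 0,"twist": 0.05,"claw": 20},
    {"x": 0,"y": 0,"z": 0,"twist": 0.06,"claw": 20},
    {"x": 0,"y": 0,"z": 0,"twist": 0.07,"claw": 20},
    {"x": 0,"y": 0,"z": 0,"twist": 0.08,"claw": 20},
    {"x": 0,"y": 0,"z": 0,"twist": 0.09,"claw": 20},
    {"x": 0,"y": 0,"z": 0,"twist": 0.1,"claw": 20}
  ]
}}

```text
time_s: 40.9
tool_pos: [0.4876, 0.2259, 0.0803]
eef_rot: [0.389, 0.921, 0.0, 0.0]
ft_force: [5.0, 0.7, -1.0]
opening: 0.0235
grasp_force: 60.0
```

```bash
python3 st.py
```

```text
40.9 q1 0.4313 q6 -0.34 tcp [0.4876 0.2259 0.0803] cwyaw -2.3422 F [ 5.   0.7 -1. ] T [ 0.167 -1.01   0.043] tau6 -0.104 open 23.45 59.95371758937836
```

Request:
{"op": "send_rows", "data": {
  "increments": [
    {"x": 0,"y": 0,"z": 0,"twist": 0.01,"claw": 20},
    {"x": 0,"y": 0,"z": 0,"twist": 0.02,"claw": 20},
    {"x": 0,"y": 0,"z": 0,"twist": 0.03,"claw": 20},
    {"x": 0,"y": 0,"z": 0,"twist": 0.04,"claw": 20},
    {"x": 0,"y": 0,"z": 0,"twist": 0.05,"claw": 20},
    {"x": 0,"y": 0,"z": 0,"twist": 0.06,"claw": 20},
    {"x": 0,"y": 0,"z": 0,"twist": 0.07,"claw": 20},
    {"x": 0,"y": 0,"z": 0,"twist": 0.08,"claw": 20},
    {"x": 0,"y": 0,"z": 0,"twist": 0.09,"claw": 20},
    {"x": 0,"y": 0,"z": 0,"twist": 0.1,"claw": 20}
  ]
}}

```text
time_s: 42.15
tool_pos: [0.4875, 0.2259, 0.0803]
eef_rot: [0.435, 0.901, 0.0, 0.0]
ft_force: [5.0, 0.8, -0.2]
opening: 0.0239
grasp_force: 60.0
```

```bash
python3 st.py
```

```text
42.15 q1 0.4312 q6 -0.24 tcp [0.4875 0.2259 0.0803] cwyaw -2.2422 F [ 5.   0.8 -0.2] T [ 0.166 -0.93   0.033] tau6 -0.104 open 23.9 59.95376408100128
```

Request:
{"op": "send_rows", "data": {
  "increments": [
    {"x": 0,"y": 0,"z": 0,"twist": 0.01,"claw": 20},
    {"x": 0,"y": 0,"z": 0,"twist": 0.02,"claw": 20},
    {"x": 0,"y": 0,"z": 0,"twist": 0.03,"claw": 20},
    {"x": 0,"y": 0,"z": 0,"twist": 0.04,"claw": 20},
    {"x": 0,"y": 0,"z": 0,"twist": 0.05,"claw": 20},
    {"x": 0,"y": 0,"z": 0,"twist": 0.06,"claw": 20},
    {"x": 0,"y": 0,"z": 0,"twist": 0.07,"claw": 20},
    {"x": 0,"y": 0,"z": 0,"twist": 0.08,"claw": 20},
    {"x": 0,"y": 0,"z": 0,"twist": 0.09,"claw": 20},
    {"x": 0,"y": 0,"z": 0,"twist": 0.1,"claw": 20}
  ]
}}

```text
time_s: 43.4
tool_pos: [0.4875, 0.2259, 0.0803]
eef_rot: [0.479, 0.878, 0.0, 0.0]
ft_force: [5.1, 0.3, -0.5]
opening: 0.0237
grasp_force: 60.0
```

```bash
python3 st.py
```

```text
43.4 q1 0.4312 q6 -0.14 tcp [0.4875 0.2259 0.0803] cwyaw -2.1422 F [ 5.1  0.3 -0.5] T [ 0.129 -0.98   0.012] tau6 -0.104 open 23.67 59.95387136936188
```

Request:
{"op": "send_rows", "data": {
  "increments": [
    {"x": 0,"y": 0,"z": 0,"twist": 0.01,"claw": 20},
    {"x": 0,"y": 0,"z": 0,"twist": 0.02,"claw": 20},
    {"x": 0,"y": 0,"z": 0,"twist": 0.03,"claw": 20},
    {"x": 0,"y": 0,"z": 0,"twist": 0.04,"claw": 20},
    {"x": 0,"y": 0,"z": 0,"twist": 0.05,"claw": 20},
    {"x": 0,"y": 0,"z": 0,"twist": 0.06,"claw": 20},
    {"x": 0,"y": 0,"z": 0,"twist": 0.07,"claw": 20},
    {"x": 0,"y": 0,"z": 0,"twist": 0.08,"claw": 20},
    {"x": 0,"y": 0,"z": 0,"twist": 0.09,"claw": 20},
    {"x": 0,"y": 0,"z": 0,"twist": 0.1,"claw": 20}
  ]
}}

```text
time_s: 44.65
tool_pos: [0.4875, 0.2258, 0.0803]
eef_rot: [0.522, 0.853, 0.0, 0.0]
ft_force: [5.9, 0.3, -1.2]
opening: 0.024
grasp_force: 60.0
```

```bash
python3 st.py
```

```text
44.65 q1 0.4312 q6 -0.04 tcp [0.4875 0.2258 0.0803] cwyaw -2.0422 F [ 5.9  0.3 -1.2] T [ 0.048 -0.977  0.005] tau6 -0.104 open 24.04 59.95372116565704
```

Request:
{"op": "send_rows", "data": {
  "increments": [
    {"x": 0,"y": 0,"z": 0,"twist": 0.01,"claw": 20},
    {"x": 0,"y": 0,"z": 0,"twist": 0.02,"claw": 20},
    {"x": 0,"y": 0,"z": 0,"twist": 0.03,"claw": 20},
    {"x": 0,"y": 0,"z": 0,"twist": 0.04,"claw": 20},
    {"x": 0,"y": 0,"z": 0,"twist": 0.05,"claw": 20},
    {"x": 0,"y": 0,"z": 0,"twist": 0.06,"claw": 20},
    {"x": 0,"y": 0,"z": 0,"twist": 0.07,"claw": 20},
    {"x": 0,"y": 0,"z": 0,"twist": 0.08,"claw": 20},
    {"x": 0,"y": 0,"z": 0,"twist": 0.09,"claw": 20},
    {"x": 0,"y": 0,"z": 0,"twist": 0.1,"claw": 20}
  ]
}}

```text
time_s: 45.9
tool_pos: [0.4874, 0.2258, 0.0802]
eef_rot: [0.564, 0.826, 0.0, 0.0]
ft_force: [4.1, 1.0, -0.5]
opening: 0.0239
grasp_force: 60.0
```

```bash
python3 st.py
```

```text
45.9 q1 0.4312 q6 0.06 tcp [0.4874 0.2258 0.0802] cwyaw -1.9422 F [ 4.1  1.  -0.5] T [ 0.048 -1.044  0.025] tau6 -0.104 open 23.95 59.9538391828537
```

Request:
{"op": "send_rows", "data": {
  "increments": [
    {"x": 0,"y": 0,"z": 0,"twist": 0.01,"claw": 20},
    {"x": 0,"y": 0,"z": 0,"twist": 0.02,"claw": 20},
    {"x": 0,"y": 0,"z": 0,"twist": 0.03,"claw": 20},
    {"x": 0,"y": 0,"z": 0,"twist": 0.04,"claw": 20},
    {"x": 0,"y": 0,"z": 0,"twist": 0.05,"claw": 20},
    {"x": 0,"y": 0,"z": 0,"twist": 0.06,"claw": 20},
    {"x": 0,"y": 0,"z": 0,"twist": 0.07,"claw": 20},
    {"x": 0,"y": 0,"z": 0,"twist": 0.08,"claw": 20},
    {"x": 0,"y": 0,"z": 0,"twist": 0.09,"claw": 20},
    {"x": 0,"y": 0,"z": 0,"twist": 0.1,"claw": 20}
  ]
}}

```text
time_s: 47.15
tool_pos: [0.4874, 0.2258, 0.0803]
eef_rot: [0.605, 0.796, 0.0, 0.0]
ft_force: [4.5, 0.1, 0.8]
opening: 0.0235
grasp_force: 60.0
```

```bash
python3 st.py
```

```text
47.15 q1 0.4312 q6 0.16 tcp [0.4874 0.2258 0.0803] cwyaw -1.8423 F [4.5 0.1 0.8] T [-0.016 -0.957 -0.006] tau6 -0.104 open 23.48 59.95388746261597
```

Request:
{"op": "send_rows", "data": {
  "increments": [
    {"x": 0,"y": 0,"z": 0,"twist": 0.01,"claw": 20},
    {"x": 0,"y": 0,"z": 0,"twist": 0.02,"claw": 20},
    {"x": 0,"y": 0,"z": 0,"twist": 0.03,"claw": 20},
    {"x": 0,"y": 0,"z": 0,"twist": 0.04,"claw": 20},
    {"x": 0,"y": 0,"z": 0,"twist": 0.05,"claw": 20},
    {"x": 0,"y": 0,"z": 0,"twist": 0.06,"claw": 20},
    {"x": 0,"y": 0,"z": 0,"twist": 0.07,"claw": 20},
    {"x": 0,"y": 0,"z": 0,"twist": 0.08,"claw": 20},
    {"x": 0,"y": 0,"z": 0,"twist": 0.09,"claw": 20},
    {"x": 0,"y": 0,"z": 0,"twist": 0.1,"claw": 20}
  ]
}}

```text
time_s: 48.4
tool_pos: [0.4874, 0.2258, 0.0802]
eef_rot: [0.644, 0.765, 0.0, 0.0]
ft_force: [5.6, 0.7, 0.4]
opening: 0.0238
grasp_force: 60.0
```

```bash
python3 st.py
```

```text
48.4 q1 0.4312 q6 0.26 tcp [0.4874 0.2258 0.0802] cwyaw -1.7422 F [5.6 0.7 0.4] T [-0.04  -0.949 -0.016] tau6 -0.104 open 23.76 59.953951835632324
```

Request:
{"op": "send_rows", "data": {
  "increments": [
    {"x": 0,"y": 0,"z": 0,"twist": 0.01,"claw": 20},
    {"x": 0,"y": 0,"z": 0,"twist": 0.02,"claw": 20},
    {"x": 0,"y": 0,"z": 0,"twist": 0.03,"claw": 20},
    {"x": 0,"y": 0,"z": 0,"twist": 0.04,"claw": 20},
    {"x": 0,"y": 0,"z": 0,"twist": 0.05,"claw": 20},
    {"x": 0,"y": 0,"z": 0,"twist": 0.06,"claw": 20},
    {"x": 0,"y": 0,"z": 0,"twist": 0.07,"claw": 20},
    {"x": 0,"y": 0,"z": 0,"twist": 0.08,"claw": 20},
    {"x": 0,"y": 0,"z": 0,"twist": 0.09,"claw": 20},
    {"x": 0,"y": 0,"z": 0,"twist": 0.1,"claw": 20}
  ]
}}

```text
time_s: 49.65
tool_pos: [0.4874, 0.2258, 0.0803]
eef_rot: [0.681, 0.732, 0.0, 0.0]
ft_force: [5.0, -0.2, 0.4]
opening: 0.024
grasp_force: 60.0
```

```bash
python3 st.py
```

```text
49.65 q1 0.4314 q6 0.3594 tcp [0.4874 0.2258 0.0803] cwyaw -1.6433 F [ 5.  -0.2  0.4] T [-0.037 -1.008  0.562] tau6 0.467 open 23.97 60.02330839633942
```

Screw 3 bit between -1.742 and -1.642. I'll take -1.692, so 1.52 rad more.

Request:
{"op": "send_rows", "data": {
  "increments": [
    {"x": 0,"y": 0,"z": 0,"twist": 0.08,"claw": 20},
    {"x": 0,"y": 0,"z": 0,"twist": 0.16,"claw": 20},
    {"x": 0,"y": 0,"z": 0,"twist": 0.24,"claw": 20},
    {"x": 0,"y": 0,"z": 0,"twist": 0.32,"claw": 20},
    {"x": 0,"y": 0,"z": 0,"twist": 0.4,"claw": 20},
    {"x": 0,"y": 0,"z": 0,"twist": 0.48,"claw": 20},
    {"x": 0,"y": 0,"z": 0,"twist": 0.56,"claw": 20},
    {"x": 0,"y": 0,"z": 0,"twist": 0.64,"claw": 20},
    {"x": 0,"y": 0,"z": 0,"twist": 0.72,"claw": 20},
    {"x": 0,"y": 0,"z": 0,"twist": 0.8,"claw": 20}
  ]
}}

```text
time_s: 50.9
tool_pos: [0.4871, 0.2257, 0.0802]
eef_rot: [0.913, 0.408, -0.0, 0.0]
ft_force: [4.3, 0.4, -0.0]
opening: 0.0234
grasp_force: 60.0
```

Request:
{"op": "send_rows", "data": {
  "increments": [
    {"x": 0,"y": 0,"z": 0,"twist": 0.08,"claw": 20},
    {"x": 0,"y": 0,"z": 0,"twist": 0.16,"claw": 20},
    {"x": 0,"y": 0,"z": 0,"twist": 0.24,"claw": 20},
    {"x": 0,"y": 0,"z": 0,"twist": 0.32,"claw": 20},
    {"x": 0,"y": 0,"z": 0,"twist": 0.4,"claw": 20},
    {"x": 0,"y": 0,"z": 0,"twist": 0.48,"claw": 20},
    {"x": 0,"y": 0,"z": 0,"twist": 0.56,"claw": 20},
    {"x": 0,"y": 0,"z": 0,"twist": 0.64,"claw": 20},
    {"x": 0,"y": 0,"z": 0,"twist": 0.7,"claw": 20},
    {"x": 0,"y": 0,"z": 0,"twist": 0.72,"claw": 20}
  ]
}}

```text
time_s: 52.15
tool_pos: [0.487, 0.226, 0.0802]
eef_rot: [0.998, 0.061, -0.0, -0.0]
ft_force: [3.0, 2.0, 1.0]
opening: 0.0237
grasp_force: 60.0
```

```bash
python3 st.py
```

```text
52.15 q1 0.4316 q6 1.8796 tcp [0.487  0.226  0.0802] cwyaw -0.1228 F [3. 2. 1.] T [ 0.327 -0.502  0.676] tau6 0.71 open 23.66 60.03746688365936
```

Request:
{"op": "send_rows", "data": {
  "increments": [
    {"x": 0,"y": 0,"z": 0,"twist": 0,"claw": 55},
    {"x": 0,"y": 0,"z": 0,"twist": 0,"claw": 55},
    {"x": 0,"y": 0,"z": 0,"twist": 0,"claw": 55},
    {"x": 0,"y": 0,"z": -5,"twist": 0,"claw": 55},
    {"x": 0,"y": 0,"z": -50,"twist": 0,"claw": 55},
    {"x": 0,"y": 0,"z": -100,"twist": 0,"claw": 55},
    {"x": 0,"y": 0,"z": -140,"twist": 0,"claw": 55},
    {"x": 0,"y": 0,"z": -160,"twist": 0,"claw": 55},
    {"x": 0,"y": 0,"z": -160,"twist": 0,"claw": 55},
    {"x": 0,"y": 0,"z": -160,"twist": 0,"claw": 55}
  ]
}}

```text
time_s: 53.4
tool_pos: [0.4865, 0.2255, 0.2392]
eef_rot: [0.998, 0.061, -0.001, 0.0]
ft_force: [0.2, 0.5, -0.2]
opening: 0.0547
grasp_force: 0.0
```

```bash
python3 st.py; python3 -c "
from h import *
M=viewer.camera_model('wrist');a=snap('wrist','w5.png')
for p in((.610,.1935,.106),(.5206,.1024,.106),(.4875,.2258,.106)):print(px('wrist',p,M).round())"
```

```text
53.4 q1 0.4313 q6 1.8793 tcp [0.4865 0.2255 0.2392] cwyaw -0.1228 F [ 0.2  0.5 -0.2] T [ 0.012  0.131 -0.009] tau6 -0.001 open 54.66 0.0
[327.  76.]
[397. 178.]
[278. 194.]
```

View pics/w5.png

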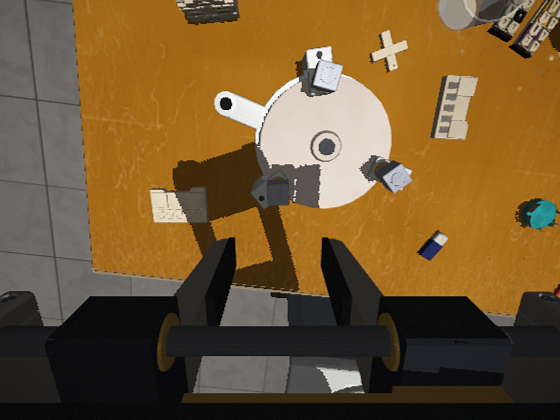

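All three heads are free at (327,76), (397,178) and (278,190). The mould and the bystanders in view look undisturbed.

```bash
python3 -c "
from cell import manip
print(manip.close_job())"
```

```text
the job is handed in; nothing more can be done
None
```

I tightened all three screws clockwise from the tongue, each a quarter turn past its bite (bite found to within about 0.07 rad on screw 1, 0.06 on screw 2 and 0.05 on screw 3), and handed the job in at about 53 s of the 72 s; no verdict was shown.

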